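# Let the glue stick out of its feeder

## Robot

A 6-joint arm with a two-finger parallel gripper is mounted at the origin on a cart in front of the work surface, level with it; the furniture and walls round the work are solid. World frame = base frame: x ahead of the robot, y to its left, z up, the work surface at z = 0. Lengths are in m, angles in rad, forces in N, time in s.
With the tool pointing down it reaches from about 0.3 to 0.95 m from the base axis. Payload 3.1 kg.
Tool frame: the origin (TCP) lies on the mounting face of the last link; the fingertips stand 173 mm ahead of it and the grasp point (between the pads) lies 155 mm ahead of it; z points along the fingers, y is the line along which they close (so a half turn about z gives the same grasp; the last joint's range is limited). The gripper opens to 85 mm and grips with 20 to 120 N. Pads are 22 mm wide; open, the fingers measure 114 mm over their backs; the gripper's body (76 mm by 85 mm) begins 54 mm behind the grasp point. The pads swing forward as they close: fully open they stand 13 mm farther back than shut.
Start: joints at [-0.07, 0.308, 1.634, -0, 1.2, -0.07], TCP at [0.625, -0, 0.405] pointing down, gripper open.
Joint ranges: [-3.06, 3.06], [-0.79, 1.96], [0.05, 2.63], [-1.19, 4.34], [0.05, 2.64], [-2.94, 2.94]. Speed limits (rad/s): [2.79, 2.79, 3.14, 3.14, 3.14, 3.14].

## Interface

Orientations are given as a rotation vector (axis times angle).
In Python, from workcell import telemetry, eyes, ticket gives the robot as it stands.
- The arm moves only by the tool play_rows, never from a script. Its argument "steps" is a list of rows, each a list of 3 entries, a list of its own where there are three numbers: the shift along the tool's x, y, z in mm, then the turn about the tool's z in rad, then the opening, from 0 (shut) to 1 (fully open). In form: [[[x, y, z], roll, claw], ...]. A call has 1 to 8 rows; each row shifts and turns the commanded pose from where the row before left it, along the tool's axes as they then stand; what a row does not reach is not made up. A row lasts 1/10 s, in which the tool goes at most 50 mm and 8.59 degrees, less where a joint would pass 70% of its speed; a pose out of reach is approached as far as the arm can. A call with a gripper value outside its range is refused whole. The fingers move at their own pace and stop on an object; "grip_force" is the grip in N (left out, the last holds). Time passes only in rows, so rows that do not move let the fingers close. It gives the time, the measured TCP pose, the force, the opening and the grip force at its end, in the units of the state.
- telemetry.observe(): the state, without advancing time (a new reading comes with each control period).
- eyes.snapshot(name): name is "scene" or "side" or "wrist"; returns a dict with "image" (480x640x3 uint8, blue, green, red), "range_z" (480x640 float32, m along the optical axis (not along the pixel's ray), 0 where there is no reading), "intrinsics" (3x3 intrinsics, pixels), "xyz" and "orientation" of the camera in the world; the wrist camera has in their place "T_tool_cam" (4x4, takes a point from camera to tool coordinates, whose origin is the TCP and whose axes are the flange's). Camera axes: x right, y down, z forward; pixel columns grow to the right and rows downward; lengths in m; the calibration is good to about 2 mm. A picture is of the moment at which its call begins: read the wrist's pose just before it.
- ticket.sign_off(): hands the job in; it is judged then, once.
The state is a dict: "t": time; "qpos": joint angles; "qvel": joint speeds; "joint_torque": joint torques, N m; "tool_pos": TCP position; "orientation": TCP orientation; "ft_force": force on the tool from outside, world axes, zero at the start; "wrist_torque": the same for the moment, N m; "finger_gap": finger opening in m; "gripper_force": force on a finger pad.
Only numpy, scipy, OpenCV 4.12 (cv2) and the standard library are available. Lean on these libraries where they do the work, as an engineer would, in place of code of your own. Each camera call takes 0.05 s, during which the arm holds its last target. There are 200 camera calls.

## Task

Two identical gravity feeders stand on the desk: one holds a glue stick behind its gate, the other an ink bottle lying on its side. On the feeder with the glue stick, press down the padded rear end of the rocking lever so that the gate at its other end lifts and the glue stick rolls down into the front tray, then let the lever come back up so that the gate is shut again. Touch neither the glue stick nor the gates, and leave the ink bottle's feeder and the things standing about as they are.

Things in the scene. Friction and masses are not known exactly. Their poses are not given: they have to be found in the camera images.
- glue_feeder: Fixed plywood feeder of the glue stick, 250 x 107 mm, open on top. Origin: centre of underside. x: from low front tray (robot side) to back, z up. Ramp 95 mm wide falls 16 degrees to -x, from z 79 mm at the back board (x = 119, board 98 mm high) to 10 mm at the 34 mm high lip (x = -122). Gate at x = -30; the tray is in front of it. Lever pivot at x = 30, z = 133 between posts 145 mm high at y = +/-56.
- ink_feeder: Fixed plywood feeder of the ink bottle, 250 x 107 mm, open on top. Origin: centre of underside. x: from low front tray (robot side) to back, z up. Ramp 95 mm wide falls 16 degrees to -x, from z 79 mm at the back board (x = 119, board 98 mm high) to 10 mm at the 34 mm high lip (x = -122). Gate at x = -30; the tray is in front of it. Lever pivot at x = 30, z = 133 between posts 145 mm high at y = +/-56.
- glue_pad (a point): Black rubber press pad (glue_lever_c2), 30 mm (x) by 30 mm (y), on the rear end of the steel lever of the glue stick's feeder. Origin: centre of its top face, 149 mm above the desk at rest, at feeder x = +105 mm, y = 0. It goes down about 34 mm to the stop, with hardly any shift along the feeder. Axes as the feeder's at rest; they tilt with the lever.
- ink_pad (a point): Black rubber press pad (ink_lever_c2), 30 mm (x) by 30 mm (y), on the rear end of the steel lever of the ink bottle's feeder. Origin: centre of its top face, 149 mm above the desk at rest, at feeder x = +105 mm, y = 0. It goes down about 34 mm to the stop, with hardly any shift along the feeder. Axes as the feeder's at rest; they tilt with the lever.
- glue_lever (a joint): Lever of the glue stick's feeder (rad): 0 = at rest, gate shut; grows as the rear end is pressed down and the gate rises; stop at 0.45. A spring returns it: about 2 N at the pad to start, 4 N at the stop. A glue stick passes under the gate from about 0.25 up.
- ink_lever (a joint): Lever of the ink bottle's feeder (rad): 0 = at rest, gate shut; grows as the rear end is pressed down and the gate rises; stop at 0.45. A spring returns it: about 2 N at the pad to start, 4 N at the stop. A glue stick passes under the gate from about 0.25 up.
- glue_gate (a point): Steel gate (glue_lever_c3 to c5) at the front end of the lever of the glue stick's feeder: an 80 mm cross bar with two tines hanging down to the ramp. Origin: middle of the cross bar, 60 mm in front of the pivot, 133 mm above the desk when shut. Do not touch it.
- ink_gate (a point): Steel gate (ink_lever_c3 to c5) at the front end of the lever of the ink bottle's feeder: an 80 mm cross bar with two tines hanging down to the ramp. Origin: middle of the cross bar, 60 mm in front of the pivot, 133 mm above the desk when shut. Do not touch it.
- glue_stick_mid (a point): Centre of the loose glue stick, 26 mm thick and 90 mm long, lying across the ramp against the gate; its z axis runs along the stick to the cap. Once released it rolls to the front lip in under a second.
- glue_stick: The same glue stick; origin at the middle of its bottom end, 45 mm from its centre.
- ink_bottle_mid (a point): Centre of the ink bottle, 39 mm thick and 90 mm long with a narrower nozzle cap, lying across the other ramp against its gate; z runs to the cap.
- ink_bottle: The same ink bottle; origin at the middle of its bottom.
- loupe: Black print loupe, 37 mm wide and 34 mm high, standing between the feeders; origin at the centre of its underside. Leave alone.
- stapler: Desk stapler, 30 x 136 x 49 mm, at the back right; origin at the centre of its underside. Leave alone.
- pen_cup: Dark pen cup, 78 mm wide and 96 mm high, at the back left; origin at the centre of its underside. Leave alone.
- masking_tape: Roll of masking tape lying flat, 104 mm across and 25 mm high, at the back left; origin at the centre of its underside. Leave alone.
Mind the look-alikes: they are no part of the job. Of the things that look like the glue_stick, the larger one is meant.

How it is judged:
On the way, in this order (a step that is already met when the one before it is completed fails the run):
1. The fingers press the lever pad of the glue stick's feeder and its gate starts to lift (value of joint glue_lever above 0.12 rad and contact force between the fingers and glue_lever_c2 above 0.3 N).
2. The glue stick lies in the front tray (x of glue_stick_mid in the frame of glue_feeder between -0.125 and -0.085 m and z of glue_stick_mid in the frame of glue_feeder below 0.045 m and y of glue_stick_mid in the frame of glue_feeder between -0.02 and 0.02 m and linear speed of glue_stick below 0.03 m/s), for 0.2 s.
At the end, for the whole second after the job is handed in: The glue stick lies still in the front tray of its feeder (centre 85 to 125 mm in front of the feeder's middle), its lever is back at rest (under 0.04 rad), and the ink bottle is still behind its shut gate (x of glue_stick_mid in the frame of glue_feeder between -0.125 and -0.085 m and z of glue_stick_mid in the frame of glue_feeder below 0.045 m and y of glue_stick_mid in the frame of glue_feeder between -0.02 and 0.02 m and linear speed of glue_stick below 0.02 m/s and value of joint each of glue_lever, ink_lever below 0.04 rad and x of ink_bottle_mid in the frame of ink_feeder above -0.03 m); the robot touches nothing.
It fails at once if The ink bottle's gate was lifted (value of joint ink_lever above 0.1 rad).
It fails at once if The glue stick was touched by the robot or lifted (contact force between any of the fingers, the arm and glue_stick above 0.3 N or height (world z) of glue_stick_mid above 0.09 m).
It fails at once if A gate was touched by the robot (contact force between any of the fingers, the arm and glue_lever_c3 above 0.5 N or contact force between any of the fingers, the arm and glue_lever_c4 above 0.5 N or contact force between any of the fingers, the arm and glue_lever_c5 above 0.5 N or contact force between any of the fingers, the arm and ink_lever_c3 above 0.5 N or contact force between any of the fingers, the arm and ink_lever_c4 above 0.5 N or contact force between any of the fingers, the arm and ink_lever_c5 above 0.5 N).
It fails at once if The ink bottle was touched or shifted (contact force between any of the fingers, the arm and ink_bottle above 0.3 N or distance of ink_bottle_mid from where it was at the start of the episode above 0.02 m).
It fails at once if A thing standing about was moved (distance of any of loupe, stapler, pen_cup, masking_tape from where it was at the start of the episode above 0.02 m).
It also fails if it takes over 32 s, if anything falls off the work surface, if the arm or the gripper's body presses on something with over 40 N, if the wrist force passes 120 N, or if a joint passes its speed limit or range.

## Working session

There is one attempt and no reset: what is moved stays moved. The work goes in short steps, Python scripts to look and compute and a tool call to move; the robot and the scene stay as the last step left them, time stands still between calls to the robot, and variables do not carry over. Pictures are saved under pics/ and viewed, at most 10 in all, crops included, and the job is handed in when it is done.

Besides the shell and the picture viewer there is one more tool, called after "Request:" by a JSON object that holds its "method" and its "body". play_rows: Moves the arm, as the interface text tells. Its arguments: {"type":"object","properties":{"steps":{"type":"array","items":{"type":"array"}},"grip_force":{"type":"number"}},"required":["steps"]}

```bash
mkdir -p pics
cat > h.py <<'E'
import numpy as np, cv2
from scipy.spatial.transform import Rotation as R
from workcell import telemetry, eyes, ticket
def cloud(s):
    K=np.array(s["intrinsics"]); d=s["range_z"]; v,u=np.mgrid[:480,:640]
    P=np.stack([(u-K[0,2])*d/K[0,0],(v-K[1,2])*d/K[1,1],d],-1)
    o=np.array(s["orientation"]); M=o if o.shape==(3,3) else R.from_rotvec(o).as_matrix()
    W=P@M.T+np.array(s["xyz"]); W[d==0]=np.nan
    return W
E
python3 - <<'E'
from h import *
for n in ("scene","side"):
    s=eyes.snapshot(n); cv2.imwrite(f"pics/{n}0.png",s["image"]); np.save(n+"0.npy",cloud(s)); print(n,s["xyz"],s["orientation"])
print(telemetry.observe())
E
```

```text
scene [-0.16194661 -0.8395439   0.62033963] [-1.89438793  0.71444024 -0.46726756]
side [0.20345273 0.73362003 0.47890401] [-0.63910561  2.32138072 -1.57055006]
{'t': 0.1, 'qpos': array([-6.96792543e-02,  3.08925567e-01,  1.63508880e+00, -2.11078032e-05,
        1.19971045e+00, -6.97142084e-02]), 'qvel': array([ 7.19377816e-05, -1.25351351e-03, -3.28365147e-03, -4.75236163e-05,
        9.84408540e-04,  1.81498798e-04]), 'joint_torque': array([ 8.17496607e-05, -4.16405118e+01, -2.77644914e+01, -1.21622929e-04,
        4.01614045e-03,  3.27598855e-06]), 'tool_pos': array([6.24604022e-01, 1.04615936e-05, 4.03542705e-01]), 'orientation': array([-2.22026498e+00, -2.22035963e+00,  2.21974432e-03]), 'ft_force': array([ 0.04947811, -0.33045551, -0.09471078]), 'wrist_torque': array([ 0.00673145, -0.0145699 , -0.05124317]), 'gripper_force': 0.0, 'finger_gap': 0.0851886814608025}
```

View pics/scene0.png

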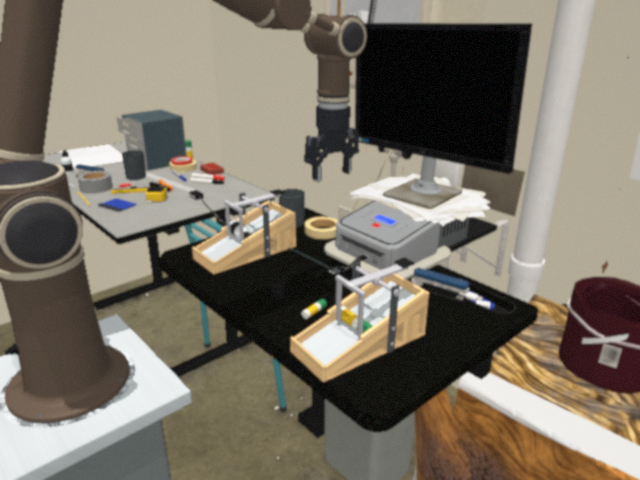

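View pics/side0.png

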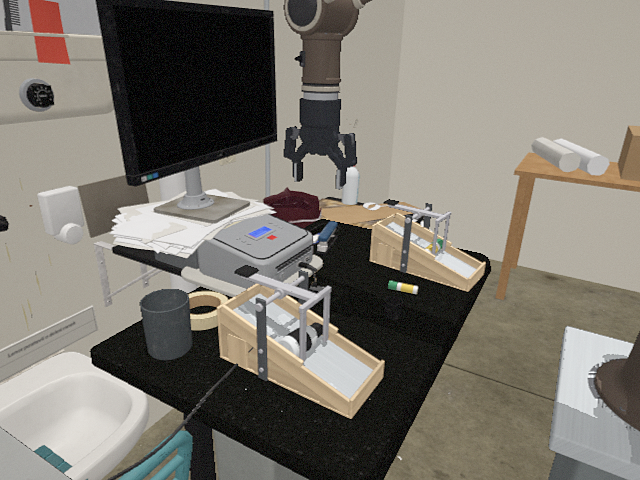

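Run:
```python
from h import *
a=cv2.imread("pics/scene0.png"); b=cv2.imread("pics/side0.png")
A=cv2.resize(a[250:390,280:460],(540,420)) ; B=cv2.resize(b[195:295,355:495],(588,420))
cv2.imwrite("pics/crop1.png",np.vstack([cv2.resize(a[235:385,270:470],(600,450))[:, :]]))
cv2.imwrite("pics/crop2.png",cv2.resize(b[190:300,350:500],(750,550)))
S=np.load("scene0.npy");D=np.load("side0.npy")
# top-down height map of cloud, 1 px = 1.5mm
H=np.full((560,700,3),0,np.uint8)
for W,im in ((S,a),(D,b)):
    P=W.reshape(-1,3);c=im.reshape(-1,3)
    m=(P[:,0]>.3)&(P[:,0]<1.14)&(P[:,1]>-.5)&(P[:,1]<.5)&(P[:,2]>.008)&(P[:,2]<.2)
    P=P[m];c=c[m];o=np.argsort(P[:,2]);P=P[o];c=c[o]
    H[((1.13-P[:,0])/.0015).astype(int).clip(0,559),((.5-P[:,1])/.0015).astype(int).clip(0,699)]=c
cv2.imwrite("pics/top.png",H)
```

```text
(no output)
```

View pics/crop1.png

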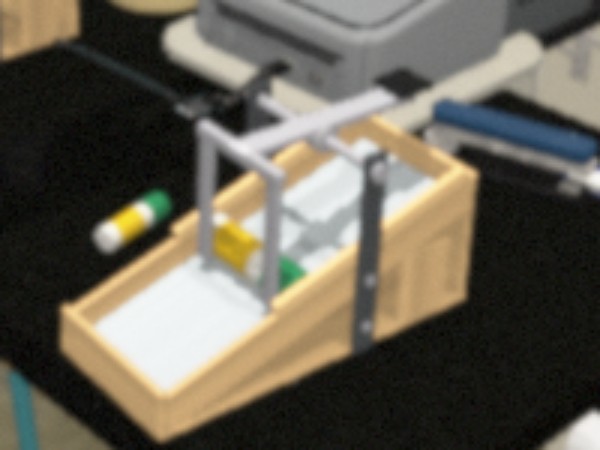

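View pics/top.png

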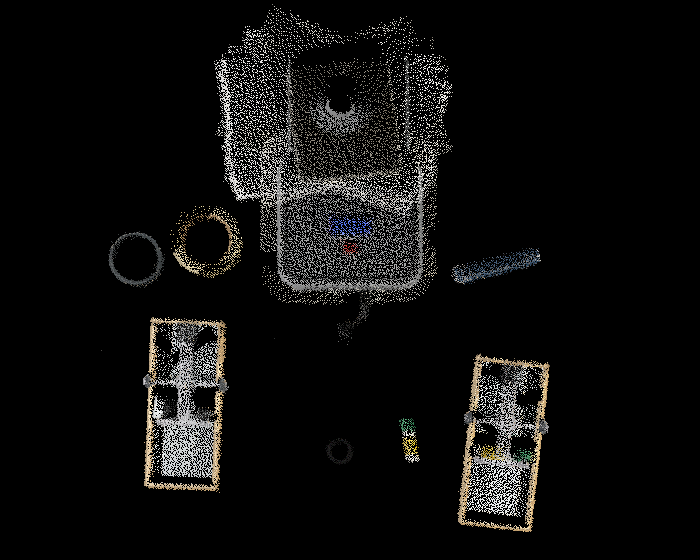

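The glue-like things are two. One lies across the right feeder behind its gate at scene (355,318). A smaller one lies loose on the desk at (314,309) and is the look-alike. The enlarged crop shows the larger one behind the tines of the right feeder, so its pad, black at about scene (405,263), is the one to press. The left feeder holds the bottle.

Run:
```python
from h import *
P=np.vstack([np.load(n+"0.npy").reshape(-1,3) for n in("scene","side")])
C=np.vstack([cv2.imread(f"pics/{n}0.png").reshape(-1,3) for n in("scene","side")]).astype(int)
m=(P[:,0]>.3)&(P[:,0]<.63)&(P[:,1]>-.36)&(P[:,1]<-.17)&(P[:,2]>.015)
w=m&(P[:,2]<.11)&(C[:,2]-C[:,0]>50)&(C[:,2]>C[:,1]+15)
(cx,cy),sz,an=cv2.minAreaRect(P[w][:,:2].astype(np.float32)); print(cx,cy,sz,an)
bx=cv2.boxPoints(((cx,cy),sz,an)); print(bx.round(3))
th=np.deg2rad(an if sz[0]>sz[1] else an-90); print("yaw",th)
c,s=np.cos(th),np.sin(th)
L=np.c_[(P[:,0]-cx)*c+(P[:,1]-cy)*s,-(P[:,0]-cx)*s+(P[:,1]-cy)*c,P[:,2]]
p=m&(P[:,2]>.138)&(P[:,2]<.16)&(L[:,0]>.07)
print("pad local",p.sum(),np.median(L[p],0),np.percentile(L[p],[3,97],axis=0),"expected world",[cx+.105*c,cy+.105*s])
k=m&(P[:,2]>.138)&(P[:,2]<.16)&(C.sum(1)<150)&(abs(L[:,1])<.04); print("dark",k.sum(),np.percentile(L[k],[3,50,97],axis=0), P[k].mean(0))
```

```text
0.4645537734031677 -0.2560895085334778 (0.11947079747915268, 0.2569650411605835) 83.48936462402344
[[ 0.33  -0.301]
 [ 0.585 -0.33 ]
 [ 0.599 -0.211]
 [ 0.344 -0.182]]
yaw -0.11363202370760994
pad local 335 [0.09649534 0.00061798 0.14667752] [[ 0.07244115 -0.01399775  0.13914451]
 [ 0.11841884  0.01493276  0.15018239]] expected world [np.float64(0.5688766100823007), np.float64(-0.26799521083191186)]
dark 116 [[ 0.09357269 -0.0123301   0.14691118]
 [ 0.10403567 -0.00038346  0.14917812]
 [ 0.11769837  0.01600153  0.15045116]] [ 0.56837321 -0.26711189  0.14903624]
```

Pad measured at (0.569, -0.267, 0.149). That agrees with the given height of 149 mm and the feeder position of x = 105 mm. I move above it and shut the fingers.

Request:
{"method": "play_rows", "body": {"steps": [[[-35,-8,0],0,0],[[-40,-8,0],0,0],[[-40,-8,0],0,0],[[-40,-8,0],0,0],[[-40,-8,0],0,0],[[-40,-8,0],0,0],[[-32,-8,0],0,0],[[0,0,0],0,0]], "grip_force": 30}}

```text
t: 0.9
tool_pos: [0.5677, -0.2709, 0.4041]
orientation: [2.227, 2.216, -0.003]
ft_force: [0.3, 0.7, 0.1]
finger_gap: 0.0003
gripper_force: 0.0
```

Request:
{"method": "play_rows", "body": {"steps": [[[0,0,20],0,0],[[0,0,25],0,0],[[0,0,15],0,0],[[0,0,0],0,0],[[0,0,0],0,0]]}}

```text
t: 1.4
tool_pos: [0.5692, -0.2666, 0.3445]
orientation: [-2.22, -2.222, 0.0]
ft_force: [0.2, -0.6, 0.5]
finger_gap: -0.0001
gripper_force: 0.0
```

Run:
```python
from h import *
o=telemetry.observe();print(o['tool_pos'],o['orientation'],o['ft_force'],o['finger_gap'])
s=eyes.snapshot("scene");t=eyes.snapshot("side")
cv2.imwrite("pics/s1.png",np.hstack([cv2.resize(s["image"][160:400,280:480],(400,480)),cv2.resize(t["image"][100:300,330:497],(400,480))]))
```

```text
[ 0.56919341 -0.2665532   0.34447317] [-2.22023192e+00 -2.22152004e+00  1.91555555e-04] [ 0.24754498 -0.59001222  0.50646011] -8.418415782412059e-05
```

View pics/s1.png

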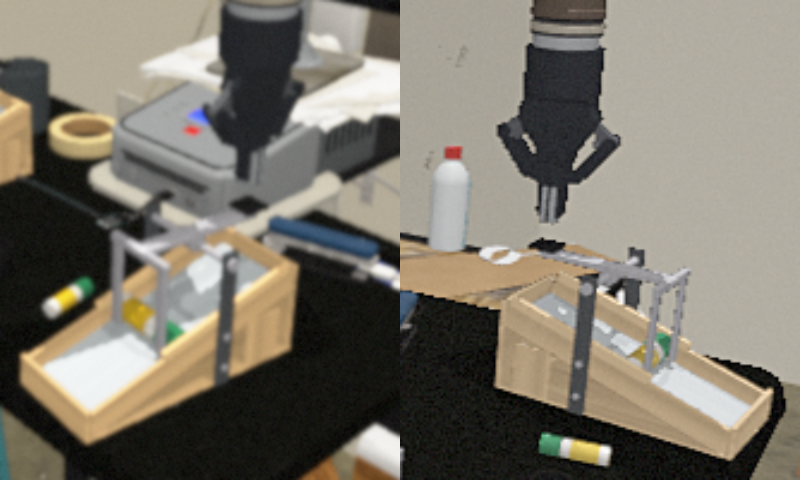

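The picture shows the shut fingertips right above the black pad in both views: left view tip (250,175) and pad (240,205), right view tip (550,220) and pad (547,245). Next I press about 30 mm and hold.

Request:
{"method": "play_rows", "body": {"steps": [[[0,0,12],0,0],[[0,0,10],0,0],[[0,0,8],0,0],[[0,0,8],0,0],[[0,0,8],0,0],[[0,0,6],0,0],[[0,0,0],0,0],[[0,0,0],0,0]]}}

```text
t: 2.3
tool_pos: [0.5692, -0.2671, 0.2928]
orientation: [2.221, 2.221, 0.0]
ft_force: [2.7, -0.2, 4.0]
finger_gap: -0.0001
gripper_force: 2.3
```

Request:
{"method": "play_rows", "body": {"steps": [[[0,0,0],0,0],[[0,0,0],0,0],[[0,0,0],0,0],[[0,0,0],0,0],[[0,0,0],0,0],[[0,0,0],0,0],[[0,0,0],0,0],[[0,0,0],0,0]]}}

```text
t: 3.1
tool_pos: [0.5691, -0.2671, 0.2927]
orientation: [2.221, 2.221, 0.0]
ft_force: [2.8, -0.5, 3.5]
finger_gap: -0.0003
gripper_force: 2.4
```

Run:
```python
from h import *
s=eyes.snapshot("scene");t=eyes.snapshot("side")
cv2.imwrite("pics/s2.png",np.hstack([cv2.resize(s["image"][160:400,280:480],(400,480)),cv2.resize(t["image"][100:300,330:497],(400,480))]))
```

```text
(no output)
```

View pics/s2.png

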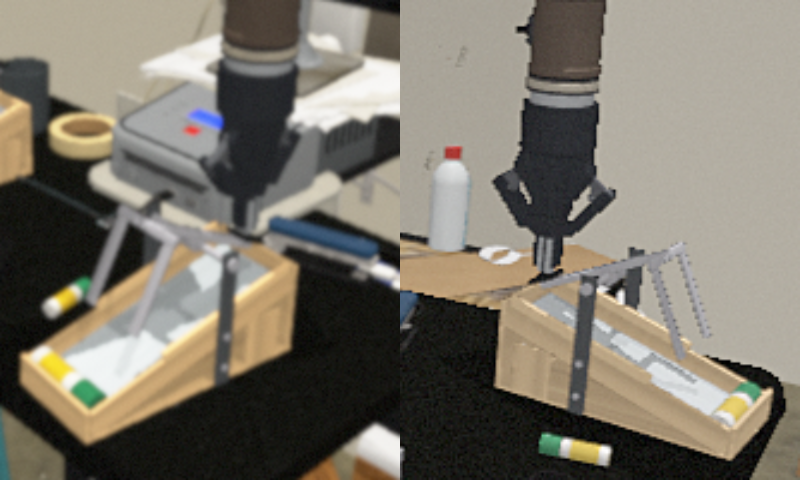

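The gate is up and the glue stick lies against the front lip, at (68,375) in the left view and (738,400) in the right. I now let the lever rise slowly and retreat.

Request:
{"method": "play_rows", "body": {"steps": [[[0,0,-5],0,0],[[0,0,-6],0,0],[[0,0,-6],0,0],[[0,0,-6],0,0],[[0,0,-6],0,0],[[0,0,-6],0,0],[[0,0,-20],0,0],[[0,0,-30],0,0]]}}

```text
t: 4.0
tool_pos: [0.5669, -0.2661, 0.3743]
orientation: [-2.214, -2.214, 0.006]
ft_force: [0.5, 0.5, 0.6]
finger_gap: 0.0002
gripper_force: 0.0
```

Request:
{"method": "play_rows", "body": {"steps": [[[0,0,-20],0,0],[[0,0,0],0,0],[[0,0,0],0,0],[[0,0,0],0,0],[[0,0,0],0,0]]}}

```text
t: 4.5
tool_pos: [0.5683, -0.2667, 0.3953]
orientation: [-2.218, -2.218, 0.002]
ft_force: [0.1, -0.3, 0.1]
finger_gap: -0.0002
gripper_force: 0.0
```

Run:
```python
from h import *
s=eyes.snapshot("scene");t=eyes.snapshot("side")
cv2.imwrite("pics/s3.png",np.hstack([cv2.resize(s["image"][160:400,280:480],(400,480)),cv2.resize(t["image"][100:300,330:497],(400,480))]))
cx,cy,th=.4645,-.2561,-.1136;c,n=np.cos(th),np.sin(th)
for q in(s,t):
    P=cloud(q).reshape(-1,3);C=q["image"].reshape(-1,3).astype(int)
    L=np.c_[(P[:,0]-cx)*c+(P[:,1]-cy)*n,-(P[:,0]-cx)*n+(P[:,1]-cy)*c,P[:,2]]
    d=(abs(L[:,1])<.03)&(L[:,0]>.07)&(L[:,0]<.13)&(L[:,2]>.10)&(L[:,2]<.16)&(C.sum(1)<150); print("pad",d.sum(),np.median(L[d],0))
    g=(abs(L[:,1])<.047)&(L[:,0]>-.118)&(L[:,0]<-.05)&(L[:,2]>.025)&(L[:,2]<.06)&(C.max(1)-C.min(1)>60); print("stick",g.sum(),np.percentile(L[g],[3,50,97],axis=0).round(3).tolist())
```

```text
pad 78 [ 0.10289422 -0.00150833  0.14871279]
stick 287 [[-0.117, -0.043, 0.03], [-0.11, 0.005, 0.038], [-0.061, 0.047, 0.041]]
pad 52 [0.10496897 0.00359344 0.14933807]
stick 105 [[-0.117, -0.04, 0.033], [-0.11, 0.005, 0.039], [-0.098, 0.031, 0.041]]
```

View pics/s3.png

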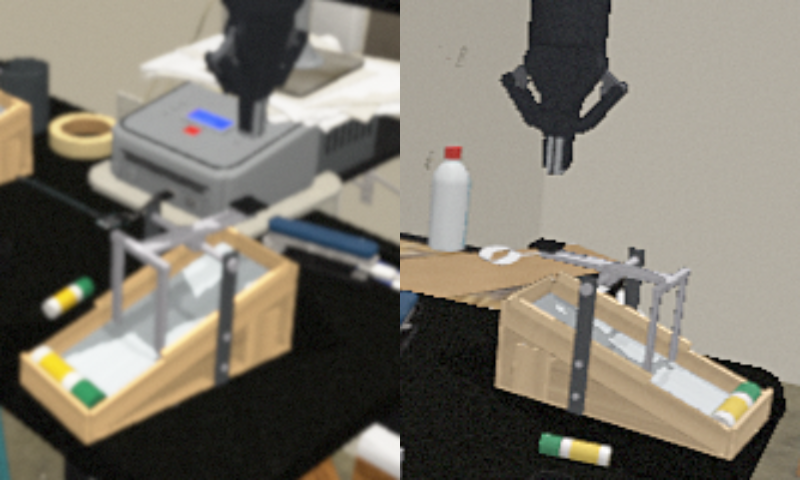

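The gate is shut again and the pad is back at 149 mm. The stick lies in the tray at x of about -0.108, at (68,375) and (738,400), and the arm is clear.

```bash
python3 -c "
from workcell import ticket
print(ticket.sign_off())"
```

```text
the job is handed in; nothing more can be done
None
```

I pressed and released the glue stick feeder's lever: the stick rolled into the front tray, the gate is shut again, the ink bottle's feeder was not approached, and the job is handed in (no verdict was shown).

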